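Pack the levelling wedges head to tail in their holder

TASK

The four wooden levelling wedges belong in the open-fronted steel holder, packed head to tail so that together they fill it. Push the half-drawn wedge fully home and put the loose one into the gap that is left, the right way round, flat on the holder's floor and slid in to the back, so that no wedge sticks out of the front. Do not disturb the other things on the bench.

Things in the scene. Friction and masses are not known exactly. Their poses are not given: they have to be found in the camera images.
- holder: Open-fronted pocket of 2 mm sheet steel, screwed to the worktop by 15 mm side flanges. Floor 2 mm thick, side and back walls 20 mm high. Origin: on the worktop under the middle of the floor. +x points from the open front edge (x = -56 mm) to the back wall's inner face (+56); side walls' inner faces at y = +46.5 and -46.5. Packed full, the wedges have 5 mm of play across.
- gap_home (a point): Point on the holder's floor where wedge_loose's origin lies when home (holder x = +1, y = +11, z = +2 mm), its axes then parallel to the holder's: thin end at the back wall. The gap is about 38 mm wide at the open front and 14 mm at the back. From +y to -y the full row is wedge_far_side, wedge_loose, wedge_middle, wedge_half_out.
- wedge_loose: Pale beech wedge on its side, turned any way, on the worktop before the holder's open front. 110 long, 28 high, 34 wide at the thick end, 10 at the thin end; 50 g. Origin: underside, mid length. +x to the thin end (end faces at x = -55, +55 mm). Flat face, square to the ends, at y = -11; the sloping face runs from y = +23 (thick end) to y = -1 (thin end). z up.
- loose_tip (a point): Centre of the thin end face (10 mm wide, 28 mm high) of wedge_loose: x = +55, y = -6, z = +14 mm in the wedge's frame.
- wedge_half_out: Wedge like wedge_loose, same axes. In the holder, flat face along the side wall at y = -46.5 mm, thin end inward (own +x along the holder's +x), but its thick end sticks 20 to 60 mm out of the front. Pushed along the holder's +x it slides home; its origin is then at holder x = +1, y = -35 mm.
- wedge_middle: Wedge like wedge_loose, same axes. At home in the holder (origin at holder x = 0 to 1, y = -13 mm), turned the other way: thin end at the open front, own +x along the holder's -x, flat face toward the gap. It is loose and can shift sideways.
- wedge_far_side: Wedge like wedge_loose, same axes. At home in the holder (origin at holder x = 0 to 1, y = +35 mm), own +x along the holder's -x: thin end at the open front, flat face on the side wall at y = +46.5 mm, sloping face toward the gap.
- tape: Bystander: roll of masking tape lying flat, 100 mm across, 25 mm high; origin at the centre of its underside.
- dish: Bystander: closed glass petri dish, 62 mm across, 14 mm high; origin at the centre of its underside.
- flask: Bystander: glass conical flask, 64 mm across, 105 mm high, standing; origin at the centre of its underside.
- tin: Bystander: flat grease tin, 62 mm across, 22 mm high; origin at the centre of its underside.

How it is judged (in metres and radians):
At the end, for the whole second after the job is handed in: All four wedges lie flat on the holder's floor, at rest, head to tail in their places (within 7 mm across the width, 0.08 rad of the holder's direction), the loose one in the gap with its thin end to the back, and none sticks out of the open front by more than 3 mm (x of each of wedge_loose, wedge_half_out, wedge_middle, wedge_far_side in the frame of holder above -0.004 m and y of wedge_loose in the frame of holder between 0.004 and 0.018 m and z of each of wedge_loose, wedge_half_out, wedge_middle, wedge_far_side in the frame of holder below 0.005 m and angle between each of wedge_loose, wedge_half_out, wedge_middle, wedge_far_side's own z axis and vertical below 0.06 rad and angle between the x axis of each of wedge_loose, wedge_half_out, wedge_middle, wedge_far_side and the x axis of holder, either way round below 0.08 rad and linear speed of each of wedge_loose, wedge_half_out, wedge_middle, wedge_far_side below 0.01 m/s and x of loose_tip in the frame of holder above 0.045 m and y of wedge_half_out in the frame of holder between -0.042 and -0.028 m and y of wedge_middle in the frame of holder between -0.02 and -0.006 m and y of wedge_far_side in the frame of holder between 0.028 and 0.042 m); the robot touches nothing.
It fails at once if a bystander (tape, dish, flask or tin) is moved more than 20 mm (distance of any of tape, dish, flask, tin from where it was at the start of the episode above 0.02 m).
It fails at once if the flask is tipped (angle between flask's own z axis and vertical above 0.3 rad).
It also fails if it takes over 51 s, if anything falls off the work surface, if the arm or the gripper's body presses on something with over 40 N, if the wrist force passes 120 N, or if a joint passes its speed limit or range.

ROBOT

A 6-joint arm with a two-finger parallel gripper is mounted at the origin on the work surface; the furniture and walls round the work are solid. World frame = base frame: x ahead of the robot, y to its left, z up, the work surface at z = 0. Lengths are in mm, angles in rad, forces in N, time in s.
With the tool pointing down it reaches from about 275 to 750 mm from the base axis. Payload 10.2 kg.
Tool frame: the origin (TCP) lies between the finger pads; the fingertips stand 11 mm ahead of it and the grasp point (between the pads) lies 8 mm behind it; z points along the fingers, y is the line along which they close (so a half turn about z gives the same grasp; the last joint's range is limited). The gripper opens to 85 mm and grips with 20 to 120 N. Pads are 22 mm wide; open, the fingers measure 114 mm over their backs; the gripper's body (76 mm by 85 mm) begins 54 mm behind the grasp point. The pads swing forward as they close: fully open they stand 13 mm farther back than shut.
Start: joints at [-1.418, 0.313, 1.498, -0, 1.331, -0.223], TCP at [192.672, -488.374, 242.294] pointing down, gripper open.
Joint ranges: [-2.94, 2.94], [-0.97, 2.17], [0.19, 2.56], [-1.23, 4.37], [0.02, 3.11], [-2.88, 2.88]. Speed limits (rad/s): [2.39, 2.39, 3.01, 3.14, 3.14, 3.14].

INTERFACE

Orientations are given as a unit quaternion [w, x, y, z].
In Python, from rig import sense, eyes, finish_job gives the robot as it stands.
- The arm moves only by the shell command python3 -m jog 'ROWS' [FORCE]. ROWS is JSON, a list of rows, each a list of 7 numbers: the shift along the tool's x, y, z in m, then the turn, a rotation vector about the tool's x, y, z in rad, then the finger opening in m, from 0 to 0.0854. In form: [[dx, dy, dz, rx, ry, rz, gripper], ...]. A call has 1 to 5 rows; each row shifts and turns the commanded pose from where the row before left it, along the tool's axes as they then stand; what a row does not reach is not made up. A row lasts 1/10 s, in which the tool goes at most 50 mm and 8.59 degrees, less where a joint would pass 70% of its speed; a pose out of reach is approached as far as the arm can. A call is refused whole if a number of a shift passes 0.05 or a number of a turn 0.15, either way. A call with a gripper value outside its range is refused whole. The fingers move at their own pace and stop on an object; FORCE is the grip in N (left out, the last holds). Time passes only in rows, so rows that do not move let the fingers close. It gives the time, the measured TCP pose, the force, the opening and the grip force at its end, in the units of the state.
- sense(): the state, without advancing time (a new reading comes with each control period).
- eyes.capture(name): name is "scene" or "top"; returns the picture (400x640x3 uint8, red, green, blue); there is no depth.
- eyes.calibration(name): a dict with "fx", "fy", "cx", "cy" (pixels), "cam_to_world" (4x4, takes a point from camera to world coordinates). Camera axes: x right, y down, z forward; pixel columns grow to the right and rows downward; lengths in mm; the calibration is good to about 2 mm. A picture is of the moment at which its call begins. calibration takes no time and is no camera call.
- finish_job(): hands the job in; it is judged then, once.
The state is a dict: "time_s": time; "joints": joint angles; "dq": joint speeds; "tau": joint torques, N m; "eef_pos": TCP position; "ee_rot": TCP orientation; "force": force on the tool from outside, world axes, zero at the start; "wrist_torque": the same for the moment, N m; "grip_width": opening from 0.0 (shut) to 1.0 (fully open); "grip_force": force on a finger pad.
Only numpy, scipy, OpenCV 4.12 (cv2) and the standard library are available. Lean on these libraries where they do the work, as an engineer would, in place of code of your own. Each camera call takes 0.05 s, during which the arm holds its last target. There are 200 camera calls.

## Working session

There is one attempt and no reset: what is moved stays moved. The work goes in short steps, Python scripts to look and compute and a shell command to move; the robot and the scene stay as the last step left them, time stands still between calls to the robot, and variables do not carry over. Pictures are saved under pics/ and viewed, at most 13 in all, crops included, and the job is handed in when it is done.

```bash
ls; mkdir -p pics; python3 - <<'E'
from rig import sense, eyes
import cv2
for n in ("scene","top"):
    im=eyes.capture(n); cv2.imwrite(f"pics/{n}0.png",im[:,:,::-1])
    c=eyes.calibration(n); print(n,c)
s=sense();print(s)
E
```

```text
pics
scene {'fx': 483.3712537026842, 'fy': 483.3712537026842, 'cx': 315.68191175374125, 'cy': 202.59945069199995, 'cam_to_world': array([[-9.30372579e-01, -3.12525779e-01,  1.91662468e-01,
         3.48012361e+02],
       [-3.66484448e-01,  7.78851386e-01, -5.08998691e-01,
         4.95622217e+02],
       [ 9.79863393e-03, -5.43799739e-01, -8.39157810e-01,
         1.04230396e+03],
       [ 0.00000000e+00,  0.00000000e+00,  0.00000000e+00,
         1.00000000e+00]])}
top {'fx': 520.3729591981682, 'fy': 520.3729591981682, 'cx': 318.3993683067472, 'cy': 202.93301926659018, 'cam_to_world': array([[-1.17439102e-03, -9.96152683e-01,  8.76267837e-02,
         4.57512438e+02],
       [-9.99965993e-01,  1.88513252e-03,  8.02869514e-03,
        -7.89567339e+01],
       [-8.16299431e-03, -8.76143749e-02, -9.96121020e-01,
         1.47876432e+03],
       [ 0.00000000e+00,  0.00000000e+00,  0.00000000e+00,
         1.00000000e+00]])}
{'time_s': 0.1, 'joints': array([-1.41839182e+00,  3.13361835e-01,  1.49837100e+00, -7.78102613e-06,
        1.33097340e+00, -2.23394525e-01]), 'dq': array([ 0.000758  , -0.0014078 , -0.00014291, -0.00238393, -0.0015248 ,
        0.00161732]), 'tau': array([ 2.26574761e-03, -4.12903154e+01, -2.60139745e+01, -2.31594195e-04,
        3.02772525e-03, -1.50175424e-05]), 'eef_pos': array([ 192.63926862, -488.14751715,  241.80504966]), 'ee_rot': array([-5.56575001e-04,  9.82398439e-01,  1.86796674e-01,  1.59829035e-05]), 'force': array([-0.25600311, -0.19635952, -0.53840087]), 'wrist_torque': array([ 0.00989305, -0.01876127,  0.00476617]), 'grip_force': 0.0, 'grip_width': 1.0005911766690914}
```

View pics/scene0.png

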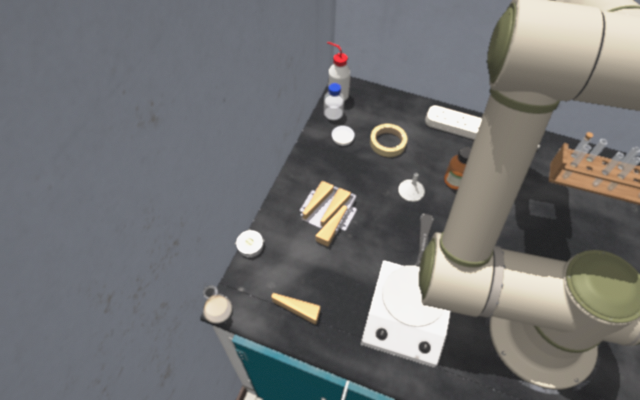

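View pics/top0.png

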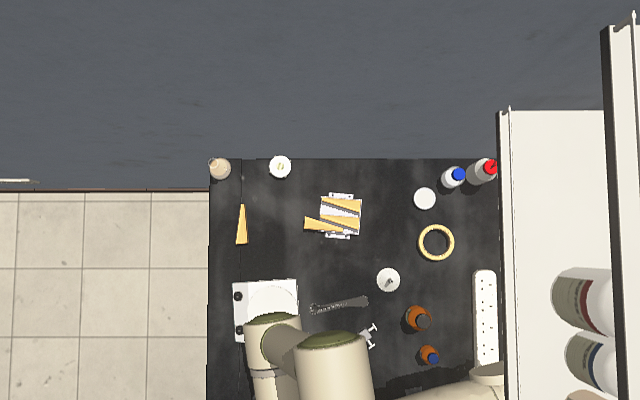

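The scene picture shows the holder at (328,208) with its half-out wedge at (332,228), and the loose wedge at (297,307), thin end to the left. In the top picture the holder is at (340,215) with its front to the left (world +y), and the loose wedge is at (241,225), thin end up.

```bash
cat > h.py <<'E'
import numpy as np, cv2
from rig import sense, eyes
def ray(n,uv,z):
    c=eyes.calibration(n); T=c["cam_to_world"]; uv=np.atleast_2d(uv).astype(float)
    d=np.c_[(uv[:,0]-c["cx"])/c["fx"],(uv[:,1]-c["cy"])/c["fy"],np.ones(len(uv))]@T[:3,:3].T
    o=T[:3,3]; return (o+d*((z-o[2])/d[:,2])[:,None])[:,:2]
def px(n,p):
    c=eyes.calibration(n); T=c["cam_to_world"]; q=(np.atleast_2d(p)-T[:3,3])@T[:3,:3]
    return np.c_[q[:,0]/q[:,2]*c["fx"]+c["cx"],q[:,1]/q[:,2]*c["fy"]+c["cy"]]
def big(n,im,box,k,name):
    x,y,w,h=box; cv2.imwrite(f"pics/{name}.png",cv2.resize(im[y:y+h,x:x+w,::-1],None,fx=k,fy=k,interpolation=cv2.INTER_CUBIC))
E
python3 - <<'E'
from h import *
a=eyes.capture("top"); b=eyes.capture("scene")
cs=[]
A=cv2.resize(a[180:255,225:370,::-1],None,fx=5.5,fy=5.5,interpolation=cv2.INTER_CUBIC)[:300*2]
B=cv2.resize(b[170:330,230:380,::-1],None,fx=3.7,fy=3.7,interpolation=cv2.INTER_CUBIC)
cv2.imwrite("pics/A.png",A);cv2.imwrite("pics/B.png",B);print(A.shape,B.shape)
for n,im in(("top",a),("scene",b)):
    hsv=cv2.cvtColor(im,cv2.COLOR_RGB2HSV)
    m=cv2.inRange(hsv,(12,70,120),(30,255,255))
    for c in cv2.findContours(m,0,2)[0]:
        if 60<cv2.contourArea(c)<2500:
            p=cv2.approxPolyDP(c,2.0,True)[:,0]; print(n,cv2.contourArea(c),p.tolist(),ray(n,p,29).round().tolist())
E
```

```text
(412, 798, 3) (592, 555, 3)
top 102.0 [[429, 345], [421, 348], [425, 360], [429, 352], [437, 352]] [[196.0, -368.0], [188.0, -346.0], [156.0, -357.0], [177.0, -368.0], [177.0, -390.0]]
top 160.5 [[416, 305], [410, 307], [412, 309], [408, 317], [413, 326], [416, 326], [415, 316], [421, 312], [425, 313]] [[303.0, -335.0], [298.0, -318.0], [292.0, -324.0], [271.0, -312.0], [247.0, -326.0], [247.0, -334.0], [274.0, -332.0], [284.0, -348.0], [282.0, -359.0]]
top 971.0 [[429, 225], [419, 236], [420, 249], [431, 259], [442, 259], [453, 248], [453, 236], [442, 225]] [[523.0, -375.0], [492.0, -347.0], [456.0, -349.0], [429.0, -379.0], [429.0, -409.0], [459.0, -440.0], [492.0, -441.0], [523.0, -411.0]]
top 286.0 [[304, 217], [304, 228], [342, 231], [341, 227]] [[546.0, -27.0], [515.0, -27.0], [507.0, -133.0], [518.0, -130.0]]
top 273.5 [[320, 215], [321, 218], [358, 228], [358, 217]] [[551.0, -72.0], [543.0, -74.0], [515.0, -177.0], [545.0, -178.0]]
top 260.5 [[243, 204], [240, 207], [236, 243], [247, 241]] [[582.0, 144.0], [574.0, 152.0], [474.0, 162.0], [479.0, 131.0]]
top 260.5 [[321, 198],
[... 1483 characters left out ...]
4.0], [-174.0, -500.0], [-174.0, -524.0], [-161.0, -519.0], [-163.0, -534.0], [-173.0, -531.0], [-173.0, -545.0], [-163.0, -541.0], [-133.0, -484.0], [-120.0, -492.0], [-129.0, -510.0], [-118.0, -527.0], [-88.0, -480.0], [-80.0, -490.0], [-91.0, -516.0], [-81.0, -523.0], [-96.0, -525.0], [-100.0, -541.0], [-64.0, -538.0], [-48.0, -510.0], [-40.0, -514.0], [-39.0, -535.0], [-15.0, -478.0], [-2.0, -484.0], [-8.0, -501.0], [1.0, -512.0], [-5.0, -536.0]]
scene 861.0 [[396, 125], [381, 124], [372, 130], [370, 138], [374, 149], [388, 154], [404, 147], [406, 135]] [[466.0, -443.0], [506.0, -431.0], [522.0, -400.0], [519.0, -371.0], [497.0, -338.0], [457.0, -335.0], [423.0, -375.0], [430.0, -418.0]]
```

View pics/A.png

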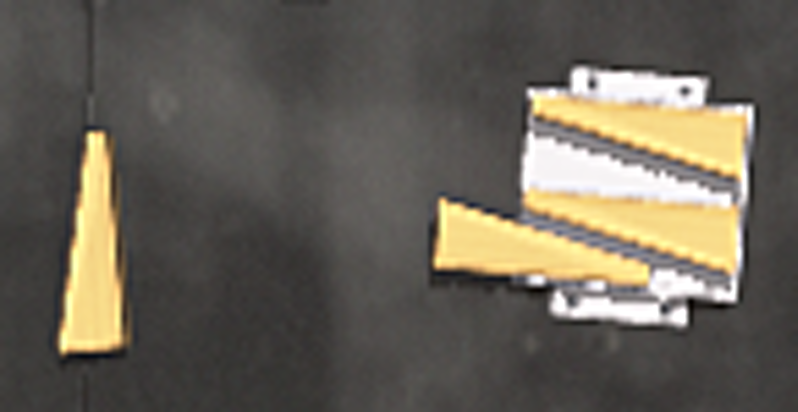

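View pics/B.png

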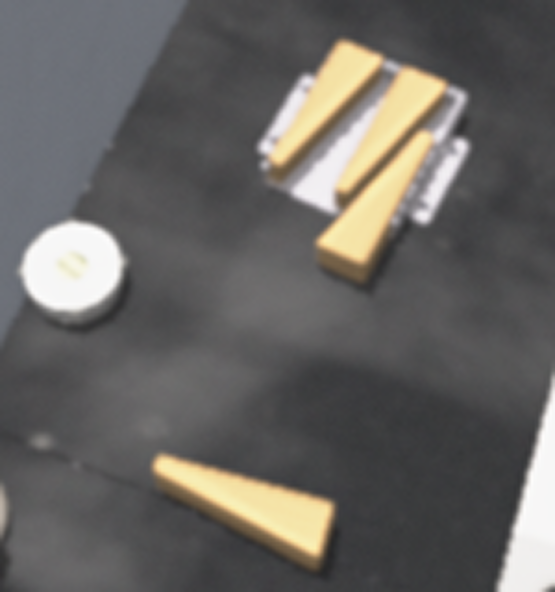

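The crops show all the wedge corners clearly. In crop A the loose wedge's thin end is at the top with its flat face to the right. The half-out wedge sticks out at lower left, and the gap is the white floor above the middle wedge.

```bash
python3 - <<'E'
from h import *
A=lambda p:np.array(p)/5.5+np.array([224.6,179.6])
B=lambda p:np.array(p)/3.7+np.array([229.6,169.6])
def show(k,n,p,z):
    w=ray(n,p,z); d=np.diff(w,axis=0); print(k,n,w.round(1).tolist(),"yaw",np.degrees(np.arctan2(d[:,1],d[:,0])).round(1),"len",np.linalg.norm(d,axis=1).round(1)); return w
show("loose flat thick->thin, thin corner","top",A([(128,350),(107,130),(87,130),(60,355)]),28)
show("far flat front->back, back inner","top",A([(530,95),(748,110),(742,182)]),30)
show("mid flat front->back","top",A([(525,192),(742,208),(730,272)]),30)
show("half flat thick->thin","top",A([(435,268),(648,285)]),30)
show("half thick end","top",A([(440,200),(435,268)]),30)
show("walls outer backL,backR,frontR","top",A([(753,105),(738,302),(527,282)]),20)
show("far flat scene","scene",B([(268,155),(340,42),(381,58)]),30)
show("mid flat scene","scene",B([(335,193),(405,68),(446,88)]),30)
show("half scene thick then flat thin","scene",B([(318,242),(363,262),(432,137)]),30)
show("loose scene","scene",B([(333,502),(157,457),(155,466),(320,545)]),28)
for n,z in(("top",22),):
    pass
E
```

```text
loose flat thick->thin, thin corner top [[472.9, 129.1], [584.7, 141.1], [584.7, 151.3], [470.4, 163.6]] yaw [  6.1  89.9 173.9] len [112.4  10.2 114.9]
far flat front->back, back inner top [[602.0, -74.5], [594.1, -185.2], [557.4, -181.9]] yaw [-94.1 174.8] len [111.   36.8]
mid flat front->back top [[552.5, -71.9], [544.2, -181.8], [511.8, -175.5]] yaw [-94.3 169. ] len [110.2  33. ]
half flat thick->thin top [[514.1, -26.3], [505.3, -134.0]] yaw [-94.6] len [108.1]
half thick end top [[548.5, -28.7], [514.1, -26.3]] yaw [175.9] len [34.6]
walls outer backL,backR,frontR top [[597.6, -188.5], [496.9, -180.1], [507.3, -72.8]] yaw [175.2  84.5] len [101.  107.8]
far flat scene scene [[600.9, -81.6], [589.7, -185.7], [558.5, -183.6]] yaw [-96.2 176.2] len [104.7  31.2]
mid flat scene scene [[548.8, -70.7], [540.2, -181.9], [508.5, -176.7]] yaw [-94.4 170.7] len [111.5  32.1]
half scene thick then flat thin scene [[545.7, -32.3], [513.5, -29.4], [504.1, -135.7]] yaw [174.8 -95. ] len [ 32.3 106.7]
loose scene scene [[473.1, 127.4], [581.9, 140.2], [580.6, 145.9], [470.6, 154.8]] yaw [  6.7 102.4 175.3] len [109.5   5.8 110.4]
```

```bash

J="python3 -m jog"
for i in 1 2 3; do $J '[[0.033,-0.0223,0,0,0,0,0],[0.033,-0.0223,0,0,0,0,0],[0.033,-0.0223,0,0,0,0,0],[0.033,-0.0223,0,0,0,0,0],[0.033,-0.0223,0,0,0,0,0]]' 40 | tail -c 400; done
for i in 1 2; do $J '[[0,0,0,0,0,-0.14,0],[0,0,0,0,0,-0.14,0],[0,0,0,0,0,-0.14,0],[0,0,0,0,0,-0.14,0]]'; done
```

```text
time_s: 0.7
eef_pos: [305.8, -322.6, 242.2]
ee_rot: [-0.0, 0.982, 0.187, 0.0]
force: [1.3, -0.5, -1.9]
grip_width: 0.14
grip_force: 0.0
time_s: 1.2
eef_pos: [418.4, -158.3, 242.3]
ee_rot: [0.0, 0.982, 0.187, 0.0]
force: [0.0, -1.3, 0.3]
grip_width: -0.001
grip_force: 0.0
time_s: 1.7
eef_pos: [531.0, 6.1, 242.2]
ee_rot: [-0.0, 0.982, 0.187, -0.0]
force: [0.3, -0.6, 0.1]
grip_width: 0.002
grip_force: 0.0
time_s: 2.1
eef_pos: [530.3, 4.6, 242.1]
ee_rot: [-0.0, 0.891, 0.454, -0.0]
force: [-0.1, 0.2, 0.4]
grip_width: 0.001
grip_force: 0.0
time_s: 2.5
eef_pos: [530.3, 4.5, 242.1]
ee_rot: [-0.0, 0.731, 0.682, -0.0]
force: [-0.3, -0.4, -0.5]
grip_width: 0.004
grip_force: 0.0
```

```bash

J="python3 -m jog"
$J '[[0,0,0.045,0,0,0.009,0],[0,0,0.045,0,0,0,0],[0,0,0.045,0,0,0,0],[0,0,0.045,0,0,0,0],[0,0,0.034,0,0,0,0]]'
$J '[[0,0,0.01,0,0,0,0],[-0.01,0,0,0,0,0,0],[-0.01,0,0,0,0,0,0],[-0.006,0,0,0,0,0,0],[-0.006,0,0,0,0,0,0]]'
$J '[[-0.006,0,0,0,0,0,0],[-0.006,0,0,0,0,0,0],[-0.006,0,0,0,0,0,0],[-0.006,0,0,0,0,0,0]]'
```

```text
time_s: 3.0
eef_pos: [529.3, 4.7, 25.7]
ee_rot: [-0.001, 0.736, 0.677, -0.001]
force: [0.6, -0.1, 0.2]
grip_width: 0.002
grip_force: 0.0
time_s: 3.5
eef_pos: [528.4, -28.4, 19.7]
ee_rot: [0.001, 0.736, 0.677, 0.001]
force: [0.6, 0.5, 0.0]
grip_width: 0.0
grip_force: 0.3
time_s: 3.9
eef_pos: [525.7, -51.8, 18.4]
ee_rot: [0.0, 0.736, 0.677, 0.0]
force: [-0.1, -0.1, 0.5]
grip_width: 0.003
grip_force: 0.4
```

```bash
python3 - <<'E'
from h import *
a=eyes.capture("top"); s=sense(); print(s['eef_pos'],s['force'])
cv2.imwrite("pics/C.png",cv2.resize(a[180:255,285:375,::-1],None,fx=8,fy=8,interpolation=cv2.INTER_CUBIC))
E
```

```text
[525.66903113 -52.55236399  18.3428969 ] [ 0.45837631 -0.30515427  0.30898615]
```

View pics/C.png

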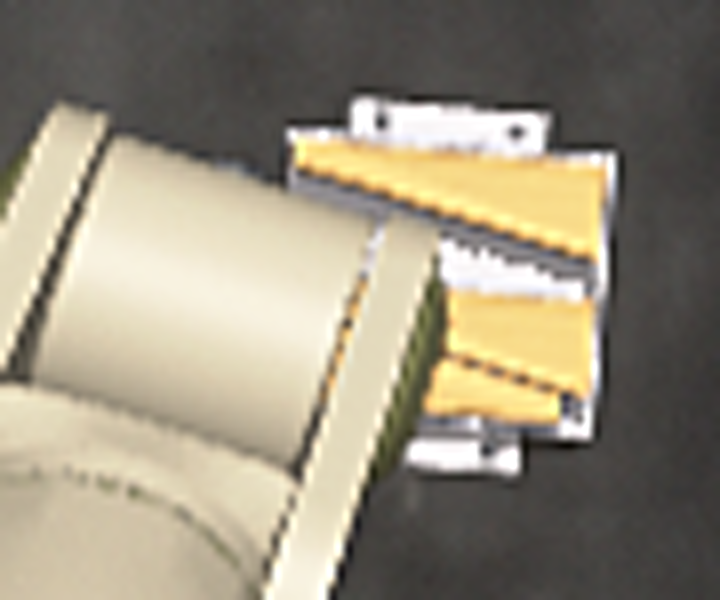

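The arm hides the front. The half-out wedge's thin end is at (560,410), about 10 mm short of the back wall near (590,410). I'll push on slowly until the force rises.

```bash

J="python3 -m jog"
$J '[[-0.005,0,0,0,0,0,0],[-0.001,0,0,0,0,0,0]]'
for i in 1 2 3; do $J '[[-0.0015,0,0,0,0,0,0],[0,0,0,0,0,0,0]]'|grep -E "eef|^force"; done
```

```text
time_s: 4.15
eef_pos: [525.1, -57.7, 18.2]
ee_rot: [-0.0, 0.736, 0.677, -0.0]
force: [1.0, 0.6, -0.3]
grip_width: 0.003
grip_force: 0.3
eef_pos: [525.0, -58.9, 18.2]
force: [1.4, 0.4, 0.7]
eef_pos: [524.9, -60.4, 18.2]
force: [-1.2, 0.2, 0.8]
eef_pos: [524.8, -61.1, 18.3]
force: [0.4, 5.6, 0.7]
```

```bash

J="python3 -m jog"
$J '[[-0.001,0,0,0,0,0,0],[0,0,0,0,0,0,0]]'|grep -E "eef|^force"
$J '[[0.02,0,0,0,0,0,0],[0.04,0,0,0,0,0,0],[0.04,0,-0.02,0,0,0,0.06],[0.04,0,-0.045,0,0,0,0.06],[0.04,0,-0.045,0,0,0,0.06]]'
```

```text
eef_pos: [524.7, -61.2, 18.3]
force: [1.8, 12.0, 0.8]
time_s: 5.45
eef_pos: [538.2, 104.5, 114.0]
ee_rot: [-0.0, 0.736, 0.677, -0.0]
force: [1.7, -0.3, 0.4]
grip_width: 0.51
grip_force: 0.0
```

```bash
python3 - <<'E'
from h import *
a=eyes.capture("top"); s=sense(); print(s['eef_pos'])
cv2.imwrite("pics/D.png",cv2.resize(a[180:255,285:375,::-1],None,fx=8,fy=8,interpolation=cv2.INTER_CUBIC))
E
```

```text
[540.976313   108.56934582 120.55480455]
```

View pics/D.png

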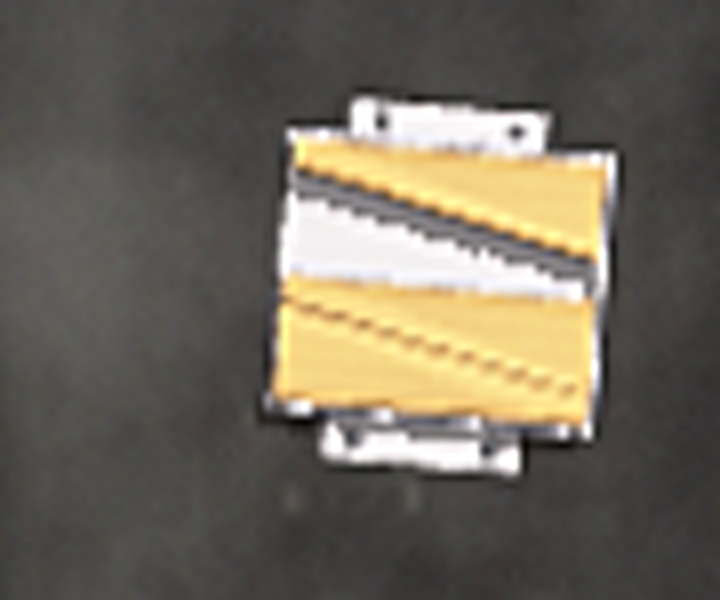

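The view shows the half-out wedge home and flush, with both lower wedges between the walls (thick end at x≈275, thin at x≈590), and the gap clear. Now for the loose wedge.

```bash

J="python3 -m jog"
$J '[[0,0,0,0,0,-0.138,0.06],[0,0,0,0,0,-0.138,0.06],[0,0,0,0,0,-0.138,0.06],[0,0,0,0,0,-0.138,0.06]]' >/dev/null
$J '[[0,0,0,0,0,-0.138,0.06],[0,0,0,0,0,-0.138,0.06],[0,0,0,0,0,-0.138,0.06],[0,0,0,0,0,-0.138,0.06]]' >/dev/null
$J '[[0,0,0,0,0,-0.138,0.06],[0,0,0,0,0,-0.138,0.06],[0,0,0,0,0,-0.138,0.06],[0,0,0,0,0,-0.138,0.06]]'
$J '[[0.027,0.018,0,0,0,0,0.06],[0.027,0.018,0,0,0,0,0.06],[0,0,0.04,0,0,0,0.06],[0,0,0,0,0,0,0.06]]'
```

```text
time_s: 6.7
eef_pos: [538.6, 102.8, 112.8]
ee_rot: [-0.0, -0.003, 1.0, -0.0]
force: [0.7, 0.6, 0.7]
grip_width: 0.698
grip_force: 0.0
time_s: 7.1
eef_pos: [482.1, 139.0, 70.0]
ee_rot: [-0.003, -0.001, 1.0, -0.0]
force: [-0.5, -0.7, 1.0]
grip_width: 0.702
grip_force: 0.0
```

```bash
python3 - <<'E'
from h import *
a=eyes.capture("scene"); s=sense(); print(s['eef_pos'],s['ee_rot'])
cv2.imwrite("pics/E.png",cv2.resize(a[240:350,220:370,::-1],None,fx=5,fy=5,interpolation=cv2.INTER_CUBIC))
E
```

```text
[483.67419096 138.76494744  72.01075228] [-1.90945197e-03 -7.05182016e-04  9.99997917e-01 -1.49847307e-04]
```

View pics/E.png

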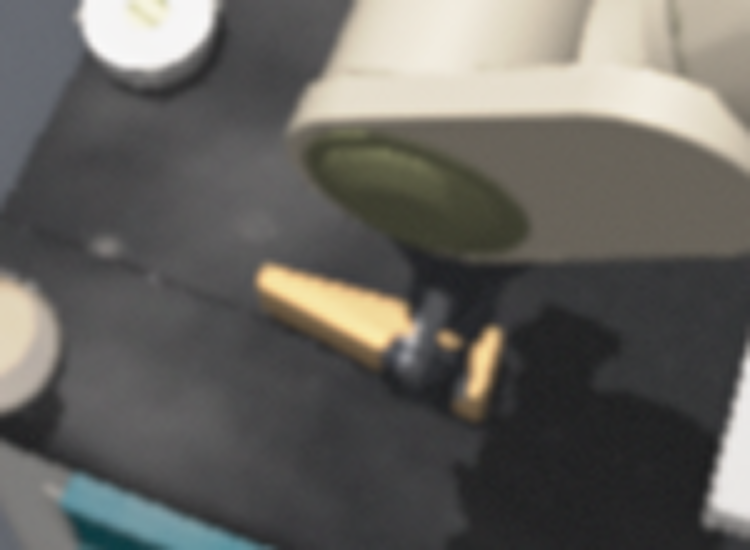

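The gripper stands over the thick end with its fingers straddling the wedge. The near finger is at about (420,350) and the thick end at (480,370). I'll shift slightly, go down and close.

```bash

J="python3 -m jog"
$J '[[-0.003,0.0065,0.015,0,0,0,0.06],[0,0,0.025,0,0,0,0.06],[0,0,0.017,0,0,0,0.06],[0,0,0,0,0,0,0.06]]' 30
$J '[[0,0,0,0,0,0,0.02],[0,0,0,0,0,0,0.02],[0,0,0,0,0,0,0.02],[0,0,0,0,0,0,0.02],[0,0,0,0,0,0,0.02]]' 30
$J '[[0,0,0,0,0,0,0.02],[0,0,-0.01,0,0,0,0.02],[0,0,-0.025,0,0,0,0.02],[0,0,-0.025,0,0,0,0.02],[0,0,0,0,0,0,0.02]]'
python3 - <<'E'
from h import *
a=eyes.capture("top"); b=eyes.capture("scene");s=sense(); print(s['eef_pos'],s['grip_width']*85.4)
cv2.imwrite("pics/F.png",np.hstack([cv2.resize(a[190:265,210:285,::-1],(400,400),interpolation=cv2.INTER_CUBIC),cv2.resize(b[230:330,240:340,::-1],(400,400),interpolation=cv2.INTER_CUBIC)]))
E
```

```text
time_s: 7.55
eef_pos: [487.6, 145.0, 15.5]
ee_rot: [-0.001, -0.0, 1.0, -0.0]
force: [-0.2, -0.2, 0.6]
grip_width: 0.706
grip_force: 0.0
time_s: 8.05
eef_pos: [488.7, 145.4, 17.7]
ee_rot: [0.001, -0.001, 1.0, -0.0]
force: [-1.0, -0.4, 5.7]
grip_width: 0.364
grip_force: 29.2
time_s: 8.55
eef_pos: [489.5, 145.7, 80.0]
ee_rot: [0.003, -0.001, 1.0, 0.0]
force: [-0.3, 0.0, 0.0]
grip_width: 0.364
grip_force: 29.7
[487.79405768 145.50769982  76.80858547] 30.881713825967125
```

View pics/F.png

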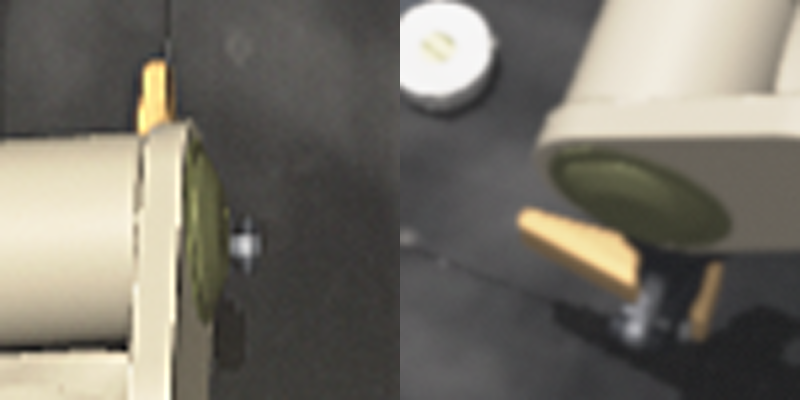

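The wedge is held off the table, tip up-left, and looks level and undisturbed. Next I turn it to the holder's direction and go to a standby point in front of the gap.

```bash

J="python3 -m jog"
for i in 1 2; do $J '[[0,0,0,0,0,0.1353,0.02],[0,0,0,0,0,0.1353,0.02],[0,0,0,0,0,0.1353,0.02],[0,0,0,0,0,0.1353,0.02],[0,0,0,0,0,0.1353,0.02]]'>/dev/null; done
$J '[[0,0,0,0,0,0.1353,0.02],[0,0,0,0,0,0.1353,0.02],[0,0,0,0,0,0.1353,0.02]]'>/dev/null
$J '[[-0.0303,0.0287,0,0,0,0,0.02],[-0.0303,0.0287,0,0,0,0,0.02],[-0.0303,0.0287,0,0,0,0,0.02],[-0.0303,0.0287,0,0,0,0,0.02],[0,0,0,0,0,0,0.02]]'
python3 - <<'E'
from h import *
a=eyes.capture("top"); b=eyes.capture("scene");s=sense(); print(s['eef_pos'],s['ee_rot'],s['grip_width']*85.4)
cv2.imwrite("pics/G.png",np.hstack([cv2.resize(a[170:260,285:375,::-1],(400,400),interpolation=cv2.INTER_CUBIC),cv2.resize(b[160:260,270:370,::-1],(400,400),interpolation=cv2.INTER_CUBIC)]))
E
```

```text
time_s: 10.45
eef_pos: [579.5, 1.1, 75.1]
ee_rot: [0.0, 0.771, 0.636, -0.0]
force: [-0.5, 1.2, -0.9]
grip_width: 0.363
grip_force: 29.8
[577.31609684   4.67644673  74.89589572] [-9.75196781e-04  7.70456805e-01  6.37491111e-01 -6.65553812e-04] 30.938895674415107
```

View pics/G.png

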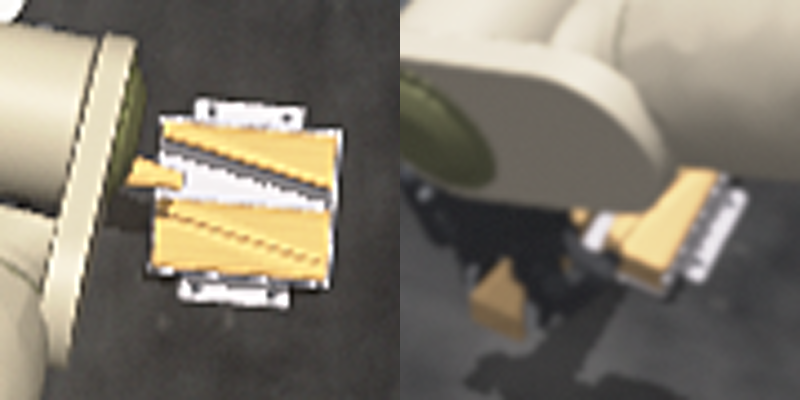

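The wedge points into the gap. Its tip is at (180,180) in the left panel, over the white floor. I'll check the tip numerically.

```bash
python3 - <<'E'
from h import *
print(ray("top",[(325.1,210.1)],86), px("top",[(559.6,-87.9,86)]))
p=lambda x,y:np.array([[x,y]])/4.444+[284.6,169.6]
print("flat edge far",ray("top",p(140,187),86),ray("top",p(180,188),86))
# gap edges at front: far wedge thin corner slope, middle flat at front (z=30)
print(ray("top",np.vstack([p(163,138),p(160,202),p(330,203)]),30))
s=sense();print(s['joints'].round(2))
E
```

```text
[[560.69127926 -85.689228  ]] [[325.92494202 210.50418055]]
flat edge far [[556.4859687  -61.54243481]] [[555.83853749 -85.68891888]]
[[ 591.34108805  -75.33770071]
 [ 551.00684349  -73.38795336]
 [ 550.19710603 -180.01301156]]
[-0.19  0.6   1.52  0.    1.02 -0.01]
```

```bash

J="python3 -m jog"
$J '[[0,0,0.02,0,0,0,0.02],[0,0,0.02,0,0,0,0.02],[0,0,0.01,0,0,0,0.02],[0,0,0.004,0,0,0,0.02],[0,0,0,0,0,0,0.02]]'
$J '[[-0.0149,0.00164,0,0,0,0,0.02],[-0.0149,0.00164,0,0,0,0,0.02],[-0.0149,0.00164,0,0,0,0,0.02],[-0.0149,0.00164,0,0,0,0,0.02],[0,0,0,0,0,0,0.02]]'
$J '[[0,0,0.001,0,0,0,0.02],[0,0,0,0,0,0,0.02]]'
```

```text
time_s: 11.05
eef_pos: [577.5, 5.6, 21.9]
ee_rot: [-0.0, 0.77, 0.638, -0.0]
force: [0.2, 0.2, -0.3]
grip_width: 0.363
grip_force: 29.7
time_s: 11.55
eef_pos: [573.2, -57.2, 22.2]
ee_rot: [0.0, 0.771, 0.637, 0.0]
force: [0.5, 0.1, -0.1]
grip_width: 0.363
grip_force: 29.8
time_s: 11.75
eef_pos: [573.1, -54.3, 20.8]
ee_rot: [-0.0, 0.77, 0.638, -0.0]
force: [0.2, -0.1, -0.6]
grip_width: 0.367
grip_force: 29.8
```

```bash

J="python3 -m jog"
for i in 1 2 3; do $J '[[0,0,0.0007,0,0,0,0.02],[0,0,0,0,0,0,0.02]]'|grep -E "eef|^force"; done
```

```text
eef_pos: [573.3, -54.2, 20.2]
force: [0.4, 0.1, -0.1]
eef_pos: [573.4, -54.5, 19.7]
force: [-0.2, 0.7, 1.5]
eef_pos: [573.5, -54.4, 19.3]
force: [-0.6, 3.5, 5.3]
```

```bash

J="python3 -m jog"
$J '[[0,0,0,0,0,0,0.055],[0,0,0,0,0,0,0.055],[0,0,0,0,0,0,0.055],[0,0,0,0,0,0,0.055]]'
$J '[[0,0,-0.02,0,0,0,0.055],[0,0,-0.03,0,0,0,0.055],[0,0,0,0,0,-0.11,0.055],[0.039,0,0,0,0,0,0],[0,0,0,0,0,0,0]]'
$J '[[0,0,0,0,0,0,0],[0,0,0,0,0,0,0],[0,0,0,0,0,0,0]]'
python3 - <<'E'
from h import *
a=eyes.capture("top"); b=eyes.capture("scene");s=sense(); print(s['eef_pos'],s['ee_rot'],s['grip_width']*85.4)
cv2.imwrite("pics/H.png",np.hstack([cv2.resize(a[170:260,285:375,::-1],(400,400),interpolation=cv2.INTER_CUBIC),cv2.resize(b[160:260,270:370,::-1],(400,400),interpolation=cv2.INTER_CUBIC)]))
E
```

```text
time_s: 12.75
eef_pos: [573.2, -54.8, 18.8]
ee_rot: [-0.0, 0.77, 0.638, -0.0]
force: [-0.2, 0.7, 0.7]
grip_width: 0.643
grip_force: 0.0
time_s: 13.25
eef_pos: [576.1, -13.0, 69.0]
ee_rot: [-0.0, 0.733, 0.68, 0.0]
force: [-0.6, 0.7, 0.2]
grip_width: 0.313
grip_force: 0.0
time_s: 13.55
eef_pos: [576.3, -16.6, 68.9]
ee_rot: [0.0, 0.734, 0.679, -0.0]
force: [-0.7, 0.3, -0.0]
grip_width: -0.003
grip_force: 0.0
[576.24109567 -16.42235294  68.88247416] [-2.66433700e-05  7.34063852e-01  6.79080452e-01 -2.73587164e-05] -0.050902841732406626
```

View pics/H.png

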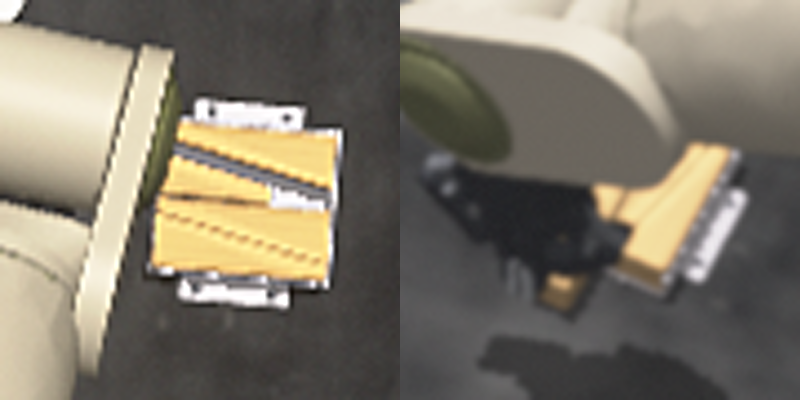

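The wedge lies in the gap with its tip at (270,195) in the left panel, about 37 mm short of the back wall. I'll descend in front of it and push it home.

```bash

J="python3 -m jog"
$J '[[0,0,0.025,0,0,0,0],[0,0,0.02,0,0,0,0],[0,0,0.006,0,0,0,0],[0,0,0,0,0,0,0]]'|grep -E "eef|^force"
$J '[[-0.006,0,0,0,0,0,0],[-0.006,0,0,0,0,0,0],[-0.006,0,0,0,0,0,0],[-0.006,0,0,0,0,0,0],[-0.006,0,0,0,0,0,0]]'|grep -E "eef|^force"
$J '[[-0.005,0,0,0,0,0,0],[-0.005,0,0,0,0,0,0],[-0.002,0,0,0,0,0,0],[0,0,0,0,0,0,0]]'|grep -E "eef|^force"
for i in 1 2 3; do $J '[[-0.0015,0,0,0,0,0,0],[0,0,0,0,0,0,0]]'|grep -E "eef|^force"; done
```

```text
eef_pos: [576.0, -16.0, 17.5]
force: [0.1, -0.7, 0.8]
eef_pos: [574.0, -46.4, 18.2]
force: [-0.4, 0.7, 0.3]
eef_pos: [573.0, -58.0, 17.9]
force: [-0.3, 0.1, -0.2]
eef_pos: [572.9, -59.2, 17.9]
force: [0.2, 0.1, -0.6]
eef_pos: [572.8, -60.8, 17.9]
force: [0.3, -0.5, -0.4]
eef_pos: [572.7, -62.3, 17.9]
force: [-0.6, 0.5, -0.0]
```

```bash

J="python3 -m jog"
for i in 1 2; do $J '[[-0.001,0,0,0,0,0,0],[0,0,0,0,0,0,0]]'|grep -E "eef|^force"; done
$J '[[-0.0007,0,0,0,0,0,0],[0,0,0,0,0,0,0]]'|grep -E "eef|^force"
```

```text
eef_pos: [572.6, -63.3, 17.9]
force: [0.6, -0.1, -0.4]
eef_pos: [572.5, -64.3, 18.0]
force: [0.0, 0.9, 0.0]
eef_pos: [572.5, -65.0, 18.0]
force: [0.0, -0.6, -0.7]
```

```bash

J="python3 -m jog"
$J '[[-0.0008,0,0,0,0,0,0],[0,0,0,0,0,0,0]]'|grep -E "eef|^force"
$J '[[-0.0008,0,0,0,0,0,0],[0,0,0,0,0,0,0]]'|grep -E "eef|^force"
$J '[[-0.0008,0,0,0,0,0,0],[0,0,0,0,0,0,0]]'|grep -E "eef|^force"
```

```text
eef_pos: [572.4, -65.3, 18.0]
force: [-0.5, 3.8, -0.5]
eef_pos: [572.4, -65.4, 18.0]
force: [1.2, 8.3, 0.2]
eef_pos: [572.4, -65.4, 18.0]
force: [2.0, 12.8, 1.6]
```

Firm stop against the back wall. Back off, lift and look.

```bash

J="python3 -m jog"
$J '[[0.02,0,0,0,0,0,0],[0.04,0,0,0,0,0,0],[0.045,0,-0.02,0,0,0,0],[0.045,0,-0.045,0,0,0,0],[0.04,0,-0.045,0,0,0,0]]' >/dev/null
$J '[[0,0,0,0,0,0,0],[0,0,0,0,0,0,0]]'|grep -E "eef|^force|time"
python3 - <<'E'
from h import *
a=eyes.capture("top"); b=eyes.capture("scene")
cv2.imwrite("pics/I.png",np.hstack([cv2.resize(a[180:250,310:375,::-1],(400,430),interpolation=cv2.INTER_CUBIC),cv2.resize(b[170:250,290:365,::-1],(400,430),interpolation=cv2.INTER_CUBIC)]))
E
```

```text
time_s: 17.45
eef_pos: [585.7, 105.9, 110.9]
force: [-0.7, -0.2, -0.6]
```

View pics/I.png

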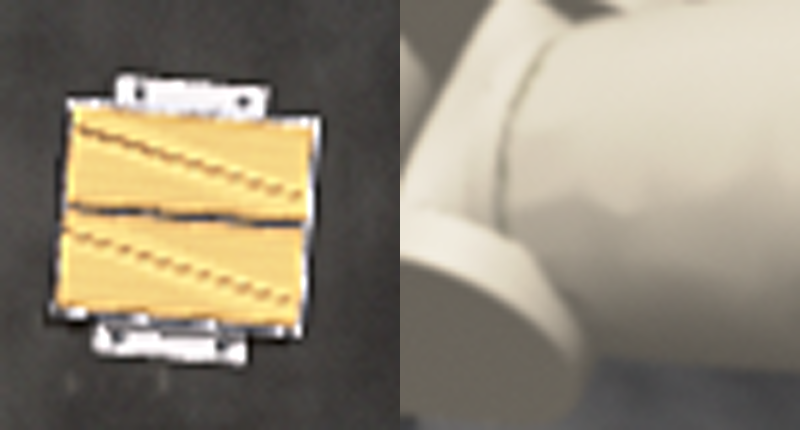

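In the top picture all four wedges fill the holder from (65,110) to (305,325). They are flush at the front, with one thin gap line in the middle.

```bash
python3 -c "
from rig import finish_job; print(finish_job())"
```

```text
the job is handed in; nothing more can be done
None
```

The half-drawn wedge is pushed home and the loose one slid to the back of its gap, thin end first; the last top view shows all four wedges flush in the holder, and I handed the job in after about 17.5 s of robot time (no verdict was returned).

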